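# Refit the clamp lever of a carton jig and swing it shut

## Task

The clamp lever of the carton jig has come off: put the lever with the four-slot bore back on the jig's upright splined shaft, arm pointing roughly straight away from the carton, feeling for the splines without forcing it, until the hub sits fully home on the shoulder. Then swing it round until its knob stands over the stop post so that the clamp is shut, and let go. Leave the spare lever with the plain round hub and the other things on the bench where they are.

Things in the scene. Friction and masses are not known exactly. Their poses are not given: they have to be found in the camera images.
- lever_hub (a point): Clamp lever, steel, 0.28 kg, lying flat, bore upright. Point: middle of its hub on the bore axis, 18 mm above its underside. Hub: square block 36 x 36 mm with clipped corners, 36 mm high; grip it from above across its +y and -y sides. x runs along the arm to the knob, z up the bore. The arm is 14 mm wide and 9 mm high, level with the hub's underside.
- lever: The same lever; origin on the bore axis at its underside, axes as lever_hub. The bore goes right through: round, radius 9.8 mm, with four slots 90 degrees apart, 9.6 mm wide and reaching to radius 14 mm; two lie along x, two along y.
- lever_knob (a point): The lever's black knob, 24 mm across and 24 mm high, 110 mm from the bore axis along the lever's x. Point on the knob's axis, 12 mm above the lever's underside.
- shaft_seat (a point): Point on the axis of the jig's upright shaft, level with the shoulder (34 mm across, 50 mm above the bench) on which the hub's underside rests when home. Axes are the jig's, not the shaft's: z up, y towards the white carton. The lever goes on with its arm to about -y. Shaft: core radius 9 mm and four splines 8.4 mm wide to radius 13 mm, flat-topped, ending 24 mm above the shoulder.
- shaft_nose (a point): Tip of the shaft, 34 mm above the shoulder. A smooth round nose (radius 9.4 mm for 4 mm, then tapering to 4 mm radius, 10 mm in all) stands above the splines and centres the bore. The shaft's angle is NOT reported: one spline points within 0.48 rad either side of jig -y. See it, or turn the hub on the spline tops under 3 to 8 N until it drops in; play 0.05 rad each way.
- stop_post (a point): Centre of the rubber top of the stop post (18 mm across, 42 mm above the bench), 110 mm from the shaft axis, 0.85 rad anticlockwise from above from jig -y; the arm passes 8 mm over it. Turning the shaft anticlockwise shuts the clamp against friction of about 0.16 N m; it stays where left. Its hard stops: 0.06 rad past the post, and 0.50 rad clockwise of -y.
- jig: The carton jig, fixed: aluminium plate 230 x 240 x 20 mm with the shaft, a steel jaw (top at 43 mm), a white carton (top at 62 mm, near side 67 mm from the shaft axis along +y) and the stop post. Origin on the shaft axis at bench height, axes as shaft_seat. More than 40 N on it does damage.
- spare: Spare lever, not to be used: plain round hub 38 mm across and 26 mm high with a smooth round 18 mm hole, arm 120 mm long to the knob. Origin under the hub centre, x along its arm. It and the clamp lever lie side by side, either way round.
- screwdriver: Red-handled screwdriver, 190 mm long, lying between the levers and the jig, not to be disturbed.
- carton_a: Small loose white carton 55 x 55 x 30 mm, not to be disturbed; origin under its centre.
- tape_roll: Roll of clear tape 90 mm across and 30 mm high lying flat, not to be disturbed; origin under its centre.
- glue_jar: White jar 60 mm across and 75 mm high, not to be disturbed; origin under its centre.
There are look-alikes about, which are no part of the job. What is shaped like the lever but green is not meant.

How it is judged:
On the way:
1. the lever's hub is fully home on the shaft's shoulder, slots over splines (horizontal distance between lever_hub and shaft_seat below 0.003 m and z of lever_hub in the frame of shaft_seat below 0.021 m and angle between lever_hub's own z axis and vertical below 0.08 rad), for 0.2 s.
At the end, for the whole second after the job is handed in: The lever's hub is upright (0.08 rad) and home on the shoulder (within 3 mm in height and 3 mm sideways), its knob is within 15 mm, seen from above, of the stop post's centre, and the lever is at rest and released (all of step 1 and horizontal distance between lever_knob and stop_post below 0.015 m and linear speed of lever below 0.02 m/s and contact force between the fingers and lever below 0.1 N); the robot touches nothing.
It fails at once if anything is pressed or forced against the jig with more than 40 N (contact force between anything else and jig above 40 N).
It fails at once if the spare lever is moved by more than 40 mm (distance of spare from where it was at the start of the episode above 0.04 m).
It fails at once if another thing on the bench is moved by more than 50 mm (distance of any of screwdriver, carton_a, tape_roll, glue_jar from where it was at the start of the episode above 0.05 m).
It also fails if it takes over 67 s, if anything falls off the work surface, if the arm or the gripper's body presses on something with over 40 N, if the wrist force passes 120 N, or if a joint passes its speed limit or range.

## Robot

A 6-joint arm with a two-finger parallel gripper is mounted at the origin on the work surface. World frame = base frame: x ahead of the robot, y to its left, z up, the work surface at z = 0. Lengths are in m, angles in rad, forces in N, time in s.
With the tool pointing down it reaches from about 0.25 to 0.725 m from the base axis. Payload 9.7 kg.
Tool frame: the origin (TCP) lies at the very end of the fingers, on their centre line; the grasp point (between the pads) lies 19 mm behind it; z points along the fingers, y is the line along which they close (so a half turn about z gives the same grasp; the last joint's range is limited). The gripper opens to 85 mm and grips with 20 to 120 N. Pads are 22 mm wide; open, the fingers measure 114 mm over their backs; the gripper's body (76 mm by 85 mm) begins 54 mm behind the grasp point. The pads swing forward as they close: fully open they stand 13 mm farther back than shut.
Start: joints at [-1.346, 0.087, 0.176, 1.66, 0, 1.571], TCP at [0.123, -0.536, 0.231] pointing down, gripper open.
Joint ranges: [-3.13, 3.13], [-0.85, 1.81], [-1.15, 1.24], [-2.2, 2.28], [-1.44, 1.52], [-3.14, 3.14]. Speed limits (rad/s): [2.22, 2.22, 2.57, 3.14, 3.14, 3.14].

## Interface

Orientations are given as a unit quaternion [x, y, z, w].
In Python, from workcell import bot gives the robot as it stands. The module is installed in compiled form; this text tells all that it offers.
- The arm moves only by the shell command python3 -m pendant 'ROWS'. ROWS is JSON, a list of rows, each a list of 3 entries, a list of its own where there are three numbers: the opening, from 0 (shut) to 1 (fully open), then the shift along the tool's x, y, z in mm, then the turn, a rotation vector about the tool's x, y, z in rad. A call has 1 to 8 rows; each row shifts and turns the commanded pose from where the row before left it, along the tool's axes as they then stand; what a row does not reach is not made up. A row lasts 1/10 s, in which the tool goes at most 50 mm and 8.59 degrees, less where a joint would pass 70% of its speed; a pose out of reach is approached as far as the arm can. A call is refused whole if a number of a shift passes 50 or a number of a turn 0.15, either way. A call with a gripper value outside its range is refused whole. The fingers move at their own pace and stop on an object; the grip force is fixed at half the most. Time passes only in rows, so rows that do not move let the fingers close. It gives the time, the measured TCP pose, the force, the opening and the grip force at its end, in the units of the state.
- bot.get_obs(): the state, without advancing time (a new reading comes with each control period).
- bot.snapshot(name): name is "scene" or "side" or "wrist"; returns a dict with "img" (480x640x3 uint8, blue, green, red), "mtx" (3x3 intrinsics, pixels), "origin" and "rotation" of the camera in the world. Camera axes: x right, y down, z forward; pixel columns grow to the right and rows downward; lengths in m; the calibration is good to about 2 mm. The wrist camera is an equidistant fisheye: a pixel r from the principal point sees the ray r / f radians off the axis. A picture is of the moment at which its call begins. There is no depth.
- bot.sign_off(): hands the job in; it is judged then, once.
The state is a dict: "time_s": time; "q": joint angles; "dq": joint speeds; "joint_torque": joint torques, N m; "eef_pos": TCP position; "orientation": TCP orientation; "ft_force": force on the tool from outside, world axes, zero at the start; "wrist_torque": the same for the moment, N m; "finger_gap": finger opening in m; "gripper_force": force on a finger pad.
Only numpy, scipy, OpenCV 4.12 (cv2) and the standard library are available. Lean on these libraries where they do the work, as an engineer would, in place of code of your own. Each camera call takes 0.05 s, during which the arm holds its last target. There are 200 camera calls.

## Working session

There is one attempt and no reset: what is moved stays moved. The work goes in short steps, Python scripts to look and compute and a shell command to move; the robot and the scene stay as the last step left them, time stands still between calls to the robot, and variables do not carry over. Pictures are saved under pics/ and viewed, at most 10 in all, crops included, and the job is handed in when it is done.

```bash
mkdir -p pics; cat > h.py <<'E'
import numpy as np, cv2
from workcell import bot
from scipy.spatial.transform import Rotation as R
def ray(s,u,v,fish=False):
    K=np.array(s["mtx"]);x=(u-K[0,2])/K[0,0];y=(v-K[1,2])/K[1,1]
    if fish:
        r=np.hypot(x,y);d=np.array([x/r*np.sin(r),y/r*np.sin(r),np.cos(r)]) if r>1e-9 else np.array([0,0,1.])
    else: d=np.array([x,y,1.])
    Rm=np.array(s["rotation"]); Rm=Rm if Rm.shape==(3,3) else R.from_quat(Rm).as_matrix()
    return np.array(s["origin"]),Rm@(d/np.linalg.norm(d))
def onz(s,u,v,z,fish=False):
    o,d=ray(s,u,v,fish);return o+d*(z-o[2])/d[2]
def proj(s,p,fish=False):
    K=np.array(s["mtx"]);Rm=np.array(s["rotation"]);c=Rm.T@(np.array(p)-np.array(s["origin"]))
    if fish:
        r=np.hypot(c[0],c[1]);t=np.arctan2(r,c[2]);c=np.array([c[0]/r*t,c[1]/r*t,1])
    return (K@(c/c[2]))[:2]
E
python3 - <<'E'
from h import *
import pickle
for n in ("scene","side","wrist"):
    s=bot.snapshot(n);cv2.imwrite(f"pics/{n}0.png",s["img"]);pickle.dump(s,open(n+"0.pkl","wb"))
    print(n,s["mtx"],s["origin"],s["rotation"])
o=bot.get_obs();print(o)
E
```

```text
scene [[454.46225627   0.         326.312193  ]
 [  0.         454.46225627 242.39806195]
 [  0.           0.           1.        ]] [ 1.08037457 -0.28081354  0.83434957] [ 0.79076332  0.52444894 -0.18218634 -0.25778831]
side [[449.60751146   0.         321.26149366]
 [  0.         449.60751146 244.32935317]
 [  0.           0.           1.        ]] [0.28550245 0.453009   0.78337886] [-0.21217413  0.91410239 -0.33689409  0.07682006]
wrist [[371.64829954   0.         317.32515612]
 [  0.         371.64829954 238.16362763]
 [  0.           0.           1.        ]] [ 0.19486637 -0.51885144  0.37209384] [ 0.77325926 -0.61670398 -0.09226989  0.11503301]
{'time_s': 0.15, 'q': array([-1.34596156e+00,  8.73466698e-02,  1.75329896e-01,  1.65980445e+00,
        2.72775303e-05,  1.57083131e+00]), 'dq': array([ 0.00094335, -0.0033667 ,  0.00084016,  0.00127108, -0.00076797,
       -0.00154229]), 'joint_torque': array([-7.08296084e-04, -5.20759678e+01,  4.65044832e+01,  1.38289406e-02,
       -3.41290473e-06, -1.11351559e-05]), 'eef_pos': array([ 0.12258934, -0.53598848,  0.23074587]), 'orientation': array([ 9.93689650e-01,  1.12163347e-01, -4.39428865e-05, -5.10741024e-04]), 'ft_force': array([ 0.20253273, -0.47217892, -0.79482667]), 'wrist_torque': array([-0.01794895, -0.03195411,  0.0134199 ]), 'gripper_force': 0.0, 'finger_gap': 0.08550437823224237}
```

View pics/scene0.png

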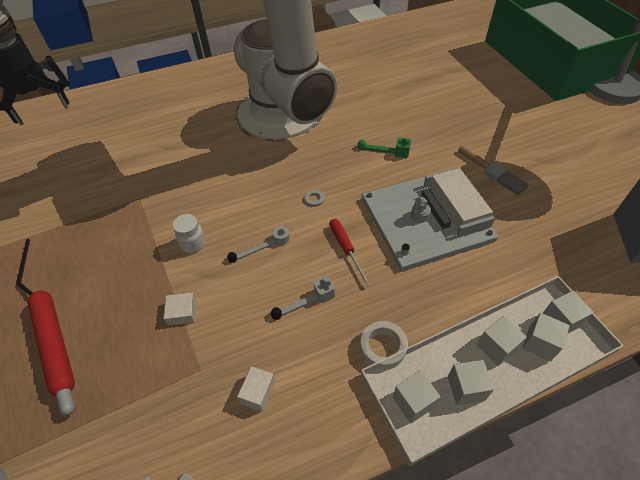

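View pics/side0.png

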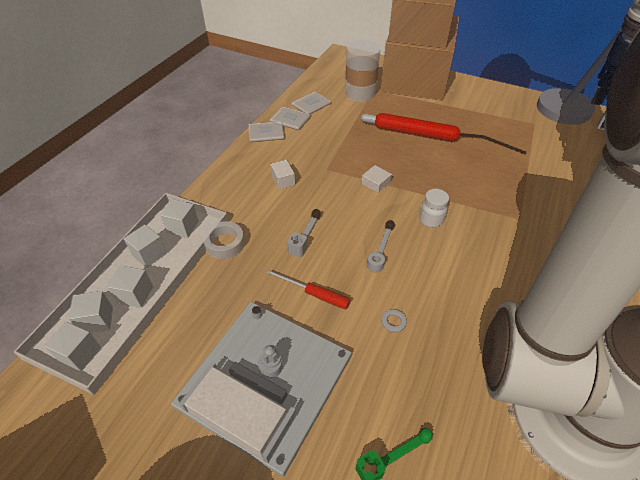

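The scene view shows three lever-like things: the square slotted hub at (324,289) with knob (277,313), the round-hub spare at (281,236) with knob (232,257), and a green one at (403,147). I choose the first. In the side view they are at (297,243), (376,262) and (372,465). The shaft is at scene (421,205) and side (270,358), and the post at scene (405,247) and side (257,310). Next is one close crop of the hub and the shaft.

```bash
sed -i 's/^    K=np.array(s\["mtx"\]);Rm=np.array(s\["rotation"\]);c=/    K=np.array(s["mtx"]);Rm=R.from_quat(s["rotation"]).as_matrix();c=/' h.py
python3 - <<'E'
from h import *
a=cv2.imread("pics/scene0.png");b=cv2.imread("pics/side0.png")
def c(i,x,y,w=66,h=50):return cv2.resize(i[y:y+h,x:x+w],(396,300),interpolation=cv2.INTER_CUBIC)
# origins of crops
cv2.imwrite("pics/crop1.png",np.vstack([np.hstack([c(a,272,270),c(b,272,205)]),np.hstack([c(a,388,180,),c(b,235,325)])]))
E
```

```text
(no output)
```

View pics/crop1.png

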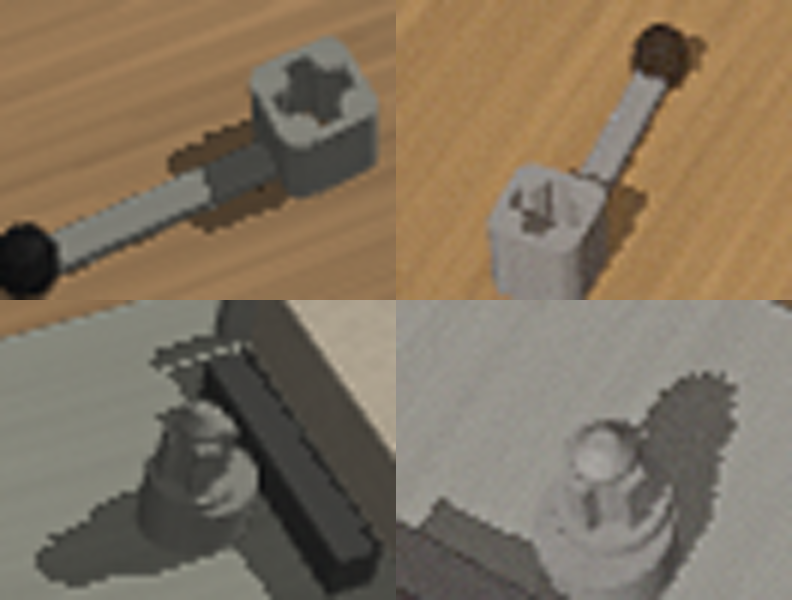

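The crop confirms the choice: a square hub with a four-slot bore, top centre at scene (324.5,284.7) and side (296.8,239.5), and a black knob at (276,313). The nose tip is at scene (422.5,199) and side (270,350).

```bash
cat >> h.py <<'E'
def tri(a,ua,b,ub):
    o1,d1=ray(a,*ua);o2,d2=ray(b,*ub)
    t=np.linalg.lstsq(np.c_[d1,-d2],o2-o1,rcond=None)[0]
    p,q=o1+d1*t[0],o2+d2*t[1];return (p+q)/2,np.linalg.norm(p-q)
E
python3 - <<'E'
from h import *
import pickle
a=pickle.load(open("scene0.pkl","rb"));b=pickle.load(open("side0.pkl","rb"))
np.set_printoptions(precision=4,suppress=True)
for n,u,v,z in [("hubtop",(324.5,284.7),(296.8,239.5),.036),("knob",(276.2,313.3),(316,213.8),.014),("nose",(422.5,199.),(269.8,350),.082),("post",(405.5,246),(256.5,309.5),.042),("sparehub",(281,233),(376,260),.026),("spareknob",(232,257),(390,225),.012),("sdtip",(366,285),(270,272),.005),("sdend",(334,222),(347,301),.015),("tape",(384,338),(224,236),.03),("carton corner?",(461,172),(222,370),.062)]:
    print(n,*tri(a,u,b,v),onz(a,*u,z)[:2],onz(b,*v,z)[:2])
# plate edges lines scene
def mask(img):
    h=cv2.cvtColor(img,cv2.COLOR_BGR2HSV);return ((h[...,1]<45)&(h[...,2]>60)).astype(np.uint8)
for s,(x,y) in ((a,(405,225)),(b,(235,350))):
    m=mask(s["img"]);n,l,st,c=cv2.connectedComponentsWithStats(m);k=l[y,x];print(k,st[k])
    cn=max(cv2.findContours((l==k).astype(np.uint8),0,1)[0],key=cv2.contourArea)
    ap=cv2.approxPolyDP(cn,6,True)[:,0]
    for p in ap: print(p,onz(s,*map(float,p),.02)[:2])
E
```

```text
hubtop [ 0.6199 -0.1098  0.0333] 0.0015947200937972078 [ 0.6221 -0.1098] [ 0.6183 -0.1085]
knob [ 0.6288 -0.2212  0.0076] 0.002771836914082581 [ 0.6334 -0.2207] [ 0.6253 -0.217 ]
nose [0.5241 0.1664 0.0769] 0.0033794706403698425 [0.5291 0.1645] [0.5213 0.1672]
post [0.6024 0.0874 0.0395] 0.0010923989171093928 [0.6042 0.0867] [0.601  0.0882]
sparehub [ 0.4445 -0.1452  0.018 ] 0.0014524363227457716 [ 0.4514 -0.1461] [ 0.4424 -0.1396]
spareknob [ 0.4562 -0.2665  0.0066] 0.0021069601794058727 [ 0.4613 -0.2659] [ 0.4545 -0.2625]
sdtip [ 0.6399 -0.023   0.0061] 0.0009447178556710241 [ 0.6397 -0.0223] [ 0.6401 -0.024 ]
sdend [ 0.4596 -0.0213  0.0153] 0.004124436875790947 [ 0.4611 -0.02  ] [ 0.4584 -0.0233]
tape [ 0.7723 -0.0499  0.0298] 0.0013111528221113667 [ 0.7729 -0.0495] [ 0.7718 -0.0503]
carton corner? [0.5437 0.2473 0.1435] 0.014492263933869726 [0.4752 0.3033] [0.5821 0.2271]
37 [ 362  168  136  103 8041]
[460 169] [0.4322 0.3386]
[362 194] [0.4112 0.0753]
[401 270] [0.6433 0.0576]
[497 237] [0.6497 0.2963]
[492 211] [0.5811 0.3308]
123 [  171   302   180   175 16595]
[250 302] [0.6313 0.068 ]
[171 403] [0.6437 0.3025]
[283 476] [0.4155 0.3178]
[350 352] [0.4067 0.0799]
```

View pics/wrist0.png

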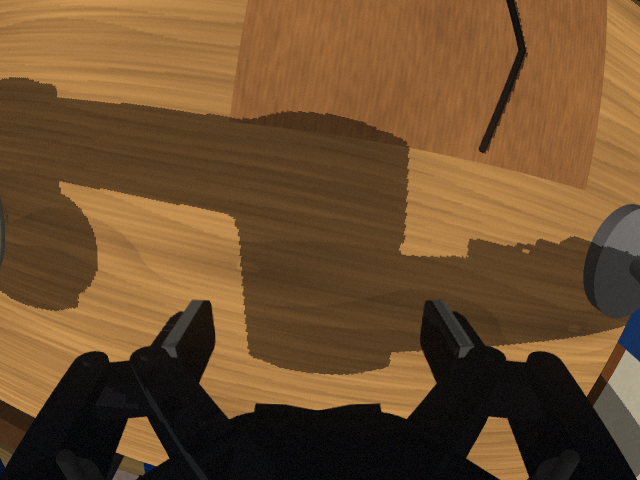

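```bash
cat >> h.py <<'E'
def need(p,yaw):
    "tool-axes shift (mm) to p, then turn vector to tool pointing down with tool y at yaw"
    o=bot.get_obs();T=R.from_quat(o["orientation"]);M=T.as_matrix()
    d=T.inv().apply(np.array(p)-o["eef_pos"])*1000
    c,s=np.cos(yaw),np.sin(yaw)
    G=R.from_matrix(np.array([[-s,c,0],[c,s,0],[0,0,-1.]]))
    print("t %.2f"%o["time_s"],"eef",o["eef_pos"].round(4),"yaw %.3f"%np.arctan2(M[1,1],M[0,1]),"shift",d.round(1),"turn",(T.inv()*G).as_rotvec().round(3),"F",o["ft_force"].round(1),"T",o["wrist_torque"].round(2),"gap",o["finger_gap"].round(4),"q6",o["q"][5].round(2))
E
python3 -m pendant '[[1,[41.4,-21.7,-4],[0,0,0]],[1,[41.4,-21.7,-4],[0,0,0]],[1,[41.4,-21.7,-4],[0,0,0]],[1,[41.4,-21.7,-4],[0,0,0]],[1,[41.4,-21.7,-4],[0,0,0]],[1,[41.4,-21.7,-4],[0,0,0]],[1,[41.4,-21.7,-4],[0,0,0]],[1,[41.4,-21.7,-4],[0,0,0]]]'
python3 -c "
from h import *
need([.62,-.1095,.2],.081)"
```

```text
time_s: 0.95
eef_pos: [0.4079, -0.2915, 0.2634]
orientation: [0.994, 0.112, 0.0, 0.0]
ft_force: [-0.1, -1.5, 0.8]
finger_gap: 0.0855
gripper_force: 0.0Traceback (most recent call last):
  File "<string>", line 3, in <module>
    need([.62,-.1095,.2],.081)
    ~~~~^^^^^^^^^^^^^^^^^^^^^^
  File "h.py", line 28, in need
    print("t %.2f"%o["time_s"],"eef",o["eef_pos"].round(4),"yaw %.3f"%np.arctan2(M[1,1],M[0,1]),"shift",d.round(1),"turn",(T.inv()*G).as_rotvec().round(3),"F",o["ft_force"].round(1),"T",o["wrist_torque"].round(2),"gap",o["finger_gap"].round(4),"q6",o["q"][5].round(2))
                                                                                                                                                                                                                           ^^^^^^^^^^^^^^^^^^^^^
AttributeError: 'float' object has no attribute 'round'
```

```bash
sed -i 's/o\["finger_gap"\].round(4)/round(float(o["finger_gap"]),4)/' h.py
python3 -m pendant '[[1,[41.2,-21.7,8],[0,0,0]],[1,[41.2,-21.7,8],[0,0,0]],[1,[41.2,-21.7,8],[0,0,0]],[1,[41.2,-21.7,8],[0,0,0]],[1,[41.2,-21.7,8],[0,0,0]],[1,[41.2,-21.7,8],[0,0,0]],[1,[0,0,0],[0,0,-0.145]],[1,[0,0,0],[0,0,-0.145]]]'
python3 -m pendant '[[1,[0,0,0],[0,0,-0.145]],[1,[0,0,0],[0,0,-0.145]],[1,[0,0,0],[0,0,-0.145]],[1,[0,0,0],[0,0,-0.145]],[1,[0,0,0],[0,0,-0.145]],[1,[0,0,0],[0,0,-0.145]],[1,[0,0,0],[0,0,-0.145]],[1,[0,0,0],[0,0,-0.12]]]'
python3 - <<'E'
from h import *
need([.62,-.1095,.15],.081)
import pickle
s=bot.snapshot("wrist");pickle.dump(s,open("w1.pkl","wb"));cv2.imwrite("pics/w1.png",s["img"])
print(s["origin"],proj(s,[.62,-.1095,.036],True),proj(s,[.629,-.221,.012],True))
E
```

```text
time_s: 1.75
eef_pos: [0.6193, -0.1096, 0.2136]
orientation: [0.966, 0.258, -0.001, -0.001]
ft_force: [-0.2, -0.8, 0.9]
finger_gap: 0.0854
gripper_force: 0.0
time_s: 2.55
eef_pos: [0.6186, -0.111, 0.2149]
orientation: [0.676, 0.736, -0.0, -0.0]
ft_force: [-0.5, -0.6, -0.3]
finger_gap: 0.0858
gripper_force: 0.0
t 2.55 eef [ 0.6186 -0.111   0.2149] yaw 0.085 shift [ 1.4  1.5 64.9] turn [-0.001 -0.     0.004] F [-0.5 -0.6 -0.3] T [ 0.02 -0.05 -0.02] gap 0.0858 q6 1.31
[ 0.61223942 -0.03629562  0.3563276 ] [319.39867844 212.06764523] [318.70287631 311.75111413]
```

View pics/w1.png

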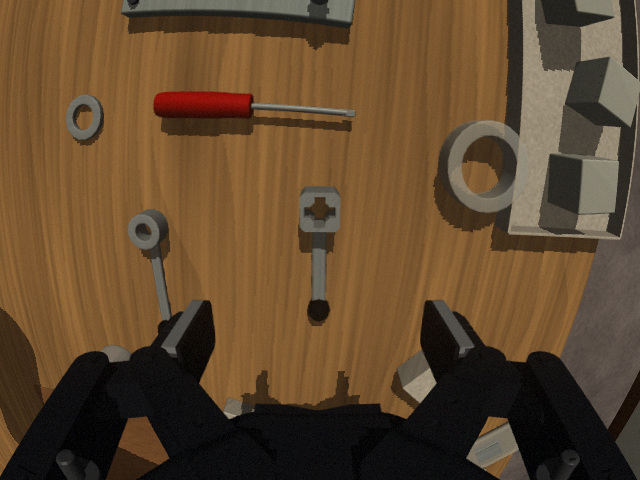

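The wrist view shows the lever hub bore at (320,210), the knob at (318,309), and the fingers parallel to the hub sides. This agrees with the predicted (319,212) and (319,312).

```bash
python3 - <<'E'
from h import *
import pickle
s=pickle.load(open("w1.pkl","rb"))
h=onz(s,320,210.5,.036,True);k=onz(s,318.3,308.5,.016,True);d=k-h
print(h,k,np.hypot(*d[:2]),np.arctan2(d[1],d[0]))
g=cv2.cvtColor(s["img"],6)[180:245,290:350]
m=((g<95)).astype(np.uint8)
n,l,st,c=cv2.connectedComponentsWithStats(m)
for i in range(1,n):
    if st[i,4]>30: print(st[i],c[i]+[290,180])
need([h[0],h[1],.009],np.arctan2(d[1],d[0])+np.pi/2)
E
```

```text
[ 0.62040742 -0.10803915  0.036     ] [ 0.62806478 -0.21508032  0.016     ] 0.10731471868588588 -1.4993813568163914
[ 0  0  7 18 59] [292.3559322  187.84745763]
[   8    0   50   65 1175] [324.17957447 215.91234043]
[ 13  17  33  31 638] [319.19905956 211.96081505]
[  0  19   7  46 169] [292.13017751 221.03550296]
t 2.60 eef [ 0.6186 -0.1111  0.2149] yaw 0.091 shift [  2.8   2.2 205.9] turn [-0.001 -0.     0.02 ] F [ 0.5 -0.1  0.3] T [ 0.   -0.02 -0.01] gap 0.0853 q6 1.3
```

```bash
python3 -m pendant '[[1,[2.5,2,45],[0,0,0.015]],[1,[0,0,45],[0,0,0]],[1,[0,0,45],[0,0,0]],[1,[0,0,35],[0,0,0]],[1,[0,0,20],[0,0,0]],[1,[0,0,12],[0,0,0]],[1,[0,0,3],[0,0,0]],[1,[0,0,0],[0,0,0]]]'
python3 -c "
from h import *
need([.6204,-.1085,.009],.073)"
```

```text
time_s: 3.4
eef_pos: [0.6209, -0.1085, 0.0109]
orientation: [0.684, 0.729, 0.0, 0.0]
ft_force: [0.1, -0.3, -0.5]
finger_gap: 0.0855
gripper_force: 0.0
t 3.40 eef [ 0.6209 -0.1085  0.0109] yaw 0.063 shift [ 0.  -0.5  1.9] turn [ 0.001  0.    -0.01 ] F [ 0.1 -0.3 -0.5] T [ 0.01  0.08 -0.03] gap 0.0855 q6 1.33
```

```bash
python3 - <<'E'
from h import *
s=bot.snapshot("wrist");o=bot.get_obs();T=R.from_quat(o["orientation"]).inv()
for u,v,y in ((424,301,.0427),(440,301,.0427),(425,345,.0427),(210,301,-.0427),(193,301,-.0427)):
    a,d=ray(s,u,v,True);a=T.apply(a-o["eef_pos"]);d=T.apply(d);print(a.round(3),(a+d*(y-a[1])/d[1]).round(4))
E
```

```text
[ 0.075 -0.    -0.141] [ 0.0083  0.0427 -0.0092]
[ 0.075 -0.    -0.141] [ 0.0174  0.0427 -0.0276]
[ 0.075 -0.    -0.141] [-0.0071  0.0427 -0.0183]
[ 0.075 -0.    -0.141] [ 0.0106 -0.0427 -0.0137]
[ 0.075 -0.    -0.141] [ 0.0198 -0.0427 -0.0322]
```

```bash
python3 -m pendant '[[1,[0,-0.4,7],[0,0,-0.008]],[1,[0,0,0],[0,0,0]],[0,[0,0,0],[0,0,0]],[0,[0,0,0],[0,0,0]],[0,[0,0,0],[0,0,0]],[0,[0,0,0],[0,0,0]],[0,[0,0,0],[0,0,0]],[0,[0,0,0],[0,0,0]]]'
python3 -m pendant '[[0,[0,0,0],[0,0,0]],[0,[0,0,0],[0,0,0]],[0,[0,0,0],[0,0,0]],[0,[0,0,0],[0,0,0]]]'
python3 -c "
from h import *
need([.6204,-.1085,.009],.073)"
```

```text
time_s: 4.25
eef_pos: [0.6203, -0.1085, 0.0037]
orientation: [0.681, 0.732, 0.0, 0.0]
ft_force: [-1.0, 0.1, 4.1]
finger_gap: 0.0351
gripper_force: 60.7
time_s: 4.65
eef_pos: [0.6203, -0.1085, 0.0037]
orientation: [0.681, 0.732, 0.0, 0.0]
ft_force: [-1.0, 0.6, 6.5]
finger_gap: 0.0357
gripper_force: 60.7
t 4.65 eef [ 0.6203 -0.1085  0.0037] yaw 0.072 shift [-0.   0.1 -5.3] turn [ 0.001  0.    -0.001] F [-1.   0.6  6.5] T [ 0.06  0.26 -0.02] gap 0.0357 q6 1.33
```

```bash
python3 -m pendant '[[0,[0,0,-36],[0,0,0]],[0,[0,0,-50],[0,0,0]],[0,[0,0,-50],[0,0,0]],[0,[40,-16.4,0],[0,0,0]],[0,[40,-16.4,0],[0,0,0]],[0,[40,-16.4,0],[0,0,0]],[0,[40,-16.4,0],[0,0,0]],[0,[40,-16.4,0],[0,0,0]]]'
python3 -m pendant '[[0,[0,0,0],[0,0,0]],[0,[0,0,0],[0,0,0]],[0,[0,0,0],[0,0,0]]]'
python3 - <<'E'
from h import *
import pickle
need([.5245,.166,.11],.0)
s=bot.snapshot("wrist");pickle.dump(s,open("w2.pkl","wb"));cv2.imwrite("pics/w2.png",s["img"])
n=proj(s,[.5245,.166,.084],True);print(n,proj(s,[.6024,.0874,.042],True))
u,v=map(int,n)
i=s["img"]
c=cv2.resize(i[v-50:v+50,u-65:u+65],(520,400),interpolation=cv2.INTER_CUBIC)
full=cv2.resize(i,(533,400))
cv2.imwrite("pics/c2.png",cv2.resize(np.hstack([c,full[:,130:410]]),(800,400)))
E
```

```text
time_s: 5.45
eef_pos: [0.5227, 0.0864, 0.1384]
orientation: [0.681, 0.732, -0.0, -0.0]
ft_force: [2.4, 0.6, -2.8]
finger_gap: 0.0349
gripper_force: 61.0
time_s: 5.75
eef_pos: [0.5241, 0.0847, 0.1388]
orientation: [0.681, 0.732, -0.0, -0.0]
ft_force: [0.0, 0.2, -1.7]
finger_gap: 0.035
gripper_force: 61.2
t 5.75 eef [0.5241 0.0847 0.1388] yaw 0.072 shift [81.1  6.3 28.8] turn [-0.001  0.     0.072] F [ 0.   0.2 -1.7] T [ 0.09 -0.01 -0.03] gap 0.035 q6 1.66
[329.74132001 116.64500124] [430.27001379 245.25928292]
```

View pics/c2.png

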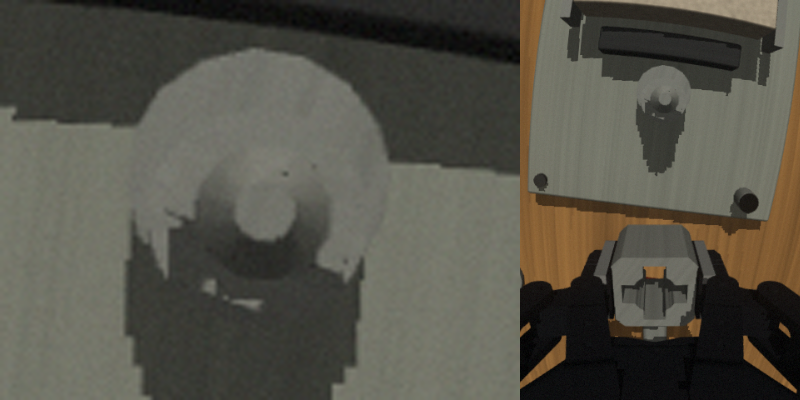

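The nose tip is at (330.2,118.5) in the wrist image, and the hub is held square between the pads. I'll enhance contrast around the shaft in three views to see the splines.

```bash
python3 - <<'E'
from h import *
import pickle
s=pickle.load(open("w2.pkl","rb"));print(onz(s,330.2,118.5,.084,True))
def e(f,u,v,w,h,W,H):
    i=cv2.imread(f,0)[v-h//2:v+h//2,u-w//2:u+w//2]
    i=cv2.resize(i,(W,H),interpolation=cv2.INTER_CUBIC)
    return cv2.createCLAHE(6,(4,4)).apply(i)
a=e("pics/w2.png",329,122,72,54,400,300)
g=cv2.imread("pics/w2.png",0)[95:149,293:365];g=cv2.resize(g,(400,300),interpolation=cv2.INTER_CUBIC);g=np.clip((g.astype(float)-30)*4,0,255).astype(np.uint8)
cv2.imwrite("pics/e3.png",np.vstack([np.hstack([a,g]),np.hstack([e("pics/scene0.png",422,205,36,27*2//2*1+1,400,300),e("pics/side0.png",270,358,36,28,400,300)])]))
E
```

```text
[0.52480992 0.16504075 0.084     ]
```

View pics/e3.png

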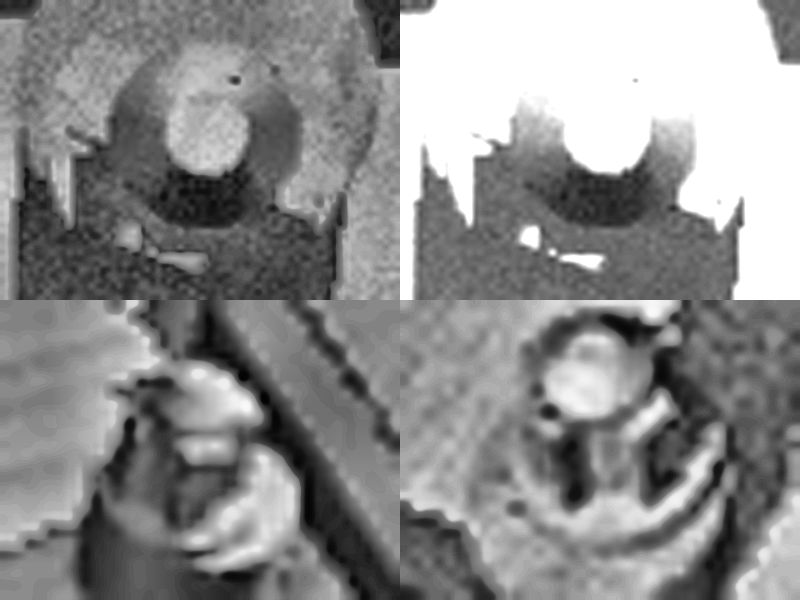

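```bash
python3 - <<'E'
from h import *
import pickle
a=pickle.load(open("scene0.pkl","rb"));b=pickle.load(open("side0.pkl","rb"))
S=np.array([.5248,.165,0])
for n,s in (("scene",a),("side",b)):
    print(n,"nose",proj(s,S+[0,0,.084]),"axis62",proj(s,S+[0,0,.062]),"axis74",proj(s,S+[0,0,.074]))
    for off in np.arange(-.5,.51,.1):
        r=[]
        for k in range(4):
            t=-1.63+off+k*np.pi/2;d=np.array([np.cos(t),np.sin(t),0])
            if d@(np.array(s["origin"])-S)>.3: r+= [proj(s,S+d*.013+[0,0,.062]).round(1),proj(s,S+d*.011+[0,0,.074]).round(1)]
        print(round(off,2),*r)
E
```

```text
scene nose [421.87072385 197.00889363] axis62 [420.40191624 203.62787521] axis74 [421.19676809 200.04598354]
-0.5 [420.2 207.9] [421.  203.7]
-0.4 [420.7 208. ] [421.5 203.7]
-0.3 [421.3 208. ] [422.  203.7]
-0.2 [421.9 207.9] [422.5 203.7]
-0.1 [414.9 204.7] [416.5 201. ] [422.5 207.8] [423.  203.6]
-0.0 [415.2 205.1] [416.7 201.3] [423.  207.7] [423.4 203.5]
0.1 [415.4 205.5] [417.  201.6] [423.5 207.5] [423.8 203.4]
0.2 [415.8 205.9] [417.3 202. ] [424.  207.3] [424.3 203.2]
0.3 [416.2 206.3] [417.6 202.3] [424.4 207.1] [424.6 203. ]
0.4 [416.6 206.6] [417.9 202.6] [424.8 206.8] [425.  202.7]
0.5 [417.  206.9] [418.3 202.8] [425.2 206.5] [425.3 202.5]
side nose [268.54890668 347.58298361] axis62 [269.64179839 353.55231   ] axis74 [269.05152471 350.32826118]
-0.5 [273.1 359.4] [272.  355.3]
-0.4 [273.8 359. ] [272.6 355. ]
-0.3 [274.4 358.6] [273.1 354.6]
-0.2 [274.9 358.1] [273.6 354.2]
-0.1
-0.0
0.1
0.2 [266.8 360.1] [266.6 355.9]
0.3 [267.5 360.3] [267.2 356.1]
0.4 [268.2 360.4] [267.8 356.2]
0.5 [269.  360.5] [268.5 356.2]
```

```bash
python3 - <<'E'
from h import *
import pickle
s=pickle.load(open("w2.pkl","rb"))
g=cv2.cvtColor(s["img"],6)
p=onz(s,318.2,351.8,.171,True);print(p)
need(p,0)
E
python3 -m pendant '[[0,[27,2.1,0],[0,0,0]],[0,[27,2.1,0],[0,0,0]],[0,[27,2.1,0],[0,0,0]],[0,[0,0,10],[0,0,0.145]],[0,[0,0,10],[0,0,0.145]],[0,[0,0,10],[0,0,0.145]],[0,[0,0,10],[0,0,0.145]],[0,[0,0,0],[0,0,0]]]'
python3 - <<'E'
from h import *
import pickle
need([.5248,.1655,.09],-.51)
for n in ("scene","side"):
    s=bot.snapshot(n);pickle.dump(s,open(n+"3.pkl","wb"));cv2.imwrite(f"pics/{n}3.png",s["img"])
a=cv2.imread("pics/scene3.png")[160:240,375:479];b=cv2.imread("pics/side3.png")[300:380,220:324]
cv2.imwrite("pics/c3.png",np.hstack([cv2.resize(i,(400,308),interpolation=cv2.INTER_CUBIC) for i in (a,b)]))
E
```

```text
[0.52420067 0.08467087 0.171     ]
t 5.80 eef [0.5242 0.0844 0.1389] yaw 0.071 shift [  0.3   0.  -32.1] turn [-0.001  0.     0.071] F [-0.1  0.1 -2.6] T [ 0.03  0.02 -0.04] gap 0.0354 q6 1.66
time_s: 6.6
eef_pos: [0.5241, 0.1651, 0.0975]
orientation: [0.863, 0.505, -0.001, -0.0]
ft_force: [-1.0, -0.3, -3.0]
finger_gap: 0.0352
gripper_force: 61.1
t 6.60 eef [0.5241 0.1651 0.0975] yaw -0.512 shift [0.7 0.4 7.5] turn [-0.002  0.002 -0.002] F [-1.  -0.3 -3. ] T [ 0.06 -0.01  0.01] gap 0.0352 q6 2.39
```

View pics/c3.png

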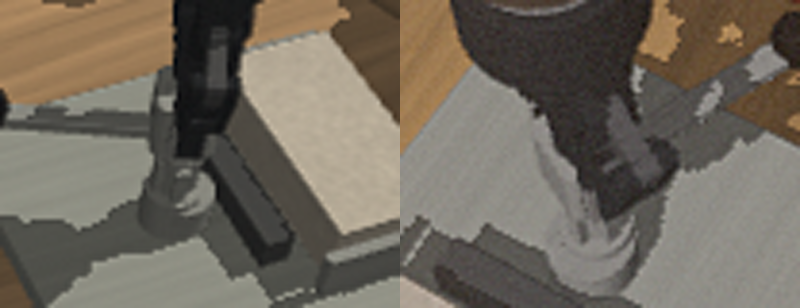

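Both views show the hub directly above the shaft with the arm pointing away from the carton. Next I lower it onto the nose in small steps.

```bash
python3 -m pendant '[[0,[0.5,0.4,5],[0,0,0]],[0,[0,0,4],[0,0,0]],[0,[0,0,3],[0,0,0]],[0,[0,0,2],[0,0,0]],[0,[0,0,0],[0,0,0]]]'
python3 -c "
from h import *
need([.5248,.1655,.078],-.51)"
```

```text
time_s: 7.2
eef_pos: [0.5248, 0.1666, 0.085]
orientation: [0.862, 0.507, -0.0, -0.0]
ft_force: [0.1, -0.2, -3.6]
finger_gap: 0.0351
gripper_force: 61.1
t 7.20 eef [0.5248 0.1666 0.085 ] yaw -0.508 shift [-0.9  0.5  7. ] turn [-0.     0.     0.002] F [ 0.1 -0.2 -3.6] T [0.06 0.02 0.01] gap 0.0351 q6 2.39
```

```bash
python3 -m pendant '[[0,[-0.6,0.3,1],[0,0,0]],[0,[0,0,1],[0,0,0]],[0,[0,0,1],[0,0,0]],[0,[0,0,0],[0,0,0]]]'
python3 -m pendant '[[0,[0,0,1],[0,0,0]],[0,[0,0,0],[0,0,0]]]'
python3 -m pendant '[[0,[0,0,1],[0,0,0]],[0,[0,0,0],[0,0,0]]]'
python3 -m pendant '[[0,[0,0,1],[0,0,0]],[0,[0,0,0],[0,0,0]]]'
python3 -c "
from h import *
need([.5248,.1655,.078],-.51)"
```

```text
time_s: 7.6
eef_pos: [0.5249, 0.1659, 0.0822]
orientation: [0.862, 0.507, -0.0, -0.0]
ft_force: [-0.0, -0.5, -1.4]
finger_gap: 0.0349
gripper_force: 61.1
time_s: 7.8
eef_pos: [0.5251, 0.166, 0.0813]
orientation: [0.862, 0.507, 0.0, 0.0]
ft_force: [1.2, -0.2, -2.4]
finger_gap: 0.0351
gripper_force: 61.1
time_s: 8.0
eef_pos: [0.5252, 0.166, 0.0803]
orientation: [0.862, 0.507, 0.0, 0.0]
ft_force: [1.4, 0.2, -1.2]
finger_gap: 0.0352
gripper_force: 61.1
time_s: 8.2
eef_pos: [0.5252, 0.166, 0.0793]
orientation: [0.862, 0.507, 0.0, 0.0]
ft_force: [1.3, 0.5, -3.2]
finger_gap: 0.0351
gripper_force: 61.2
t 8.20 eef [0.5252 0.166  0.0793] yaw -0.508 shift [-0.6 -0.1  1.3] turn [ 0.    -0.     0.002] F [ 1.3  0.5 -3.2] T [ 0.11 -0.4   0.  ] gap 0.0351 q6 2.39
```

```bash
for i in 1 2; do python3 -m pendant '[[0,[0,0,0.7],[0,0,0]],[0,[0,0,0],[0,0,0]]]'|grep -E 'pos|ft'; done
python3 -m pendant '[[0,[0,0,0.5],[0,0,0]],[0,[0,0,0],[0,0,0]]]'|grep -E 'pos|ft'
python3 -c "
from h import *
need([.5248,.1655,.078],-.51)"
```

```text
eef_pos: [0.5252, 0.166, 0.0786]
ft_force: [3.1, 0.9, -1.8]
eef_pos: [0.5252, 0.166, 0.0779]
ft_force: [2.8, 1.5, -2.0]
eef_pos: [0.5251, 0.166, 0.0776]
ft_force: [2.9, -0.1, 0.3]
t 8.80 eef [0.5251 0.166  0.0776] yaw -0.508 shift [-0.6 -0.  -0.4] turn [ 0.    -0.     0.002] F [ 2.9 -0.1  0.3] T [ 0.2  -0.61 -0.01] gap 0.0349 q6 2.38
```

```bash
python3 -m pendant '[[0,[0,-0.2,0.3],[0,0,0]],[0,[0,0,0],[0,0,0]]]'|grep -E 'pos|ft'
python3 -m pendant '[[0,[0,0,0],[0,0,0.04]],[0,[0,0,0],[0,0,0]]]'|grep -E 'pos|ft'
python3 -m pendant '[[0,[0,0,0],[0,0,0.04]],[0,[0,0,0],[0,0,0]]]'|grep -E 'pos|ft'
python3 -c "
from h import *
need([.5248,.1655,.078],-.51)"
```

```text
eef_pos: [0.5251, 0.166, 0.0775]
ft_force: [2.6, 0.6, 3.3]
eef_pos: [0.5251, 0.1663, 0.0775]
ft_force: [3.8, 1.6, 3.9]
eef_pos: [0.5252, 0.1664, 0.0776]
ft_force: [3.5, 2.8, 4.4]
t 9.40 eef [0.5252 0.1664 0.0776] yaw -0.588 shift [-0.9  0.2 -0.4] turn [ 0.001 -0.001 -0.078] F [3.5 2.8 4.4] T [ 0.47 -0.8   0.08] gap 0.0351 q6 2.46
```

```bash
python3 -m pendant '[[0,[0.4,0,0],[0,0,0.04]],[0,[0,0,0],[0,0,0]]]'|grep -E 'pos|ft'
python3 -m pendant '[[0,[0.0,0,0.1],[0,0,-0.1]],[0,[0,0,0],[0,0,-0.06]],[0,[0,0,0],[0,0,0]]]'|grep -E 'pos|ft'
python3 -m pendant '[[0,[0,0,0],[0,0,-0.04]],[0,[0,0,0],[0,0,0]]]'|grep -E 'pos|ft'
python3 -c "
from h import *
need([.5248,.1655,.078],-.51)"
```

```text
eef_pos: [0.5253, 0.1664, 0.0775]
ft_force: [3.0, 1.3, 5.3]
eef_pos: [0.5251, 0.1661, 0.0774]
ft_force: [1.6, -0.5, 6.1]
eef_pos: [0.5251, 0.1661, 0.0773]
ft_force: [2.7, -0.0, 6.0]
t 10.10 eef [0.5251 0.1661 0.0773] yaw -0.425 shift [-0.6 -0.  -0.7] turn [0.001 0.    0.085] F [ 2.7 -0.   6. ] T [-0.16 -0.52 -0.  ] gap 0.0351 q6 2.3
```

```bash
python3 -m pendant '[[0,[0.1,0.1,-0.2],[0,0,-0.04]],[0,[0,0,0],[0,0,0]]]'|grep -E 'pos|ft'
for i in 1 2 3; do python3 -m pendant '[[0,[0,0,0],[0,0,-0.04]],[0,[0,0,0],[0,0,0]]]'|grep -E 'pos|ft'; done
python3 -c "
from h import *
need([.5248,.1655,.078],-.51)"
```

```text
eef_pos: [0.525, 0.166, 0.0772]
ft_force: [2.7, -0.4, 4.2]
eef_pos: [0.525, 0.1662, 0.0767]
ft_force: [3.7, 1.0, -0.7]
eef_pos: [0.5248, 0.1663, 0.0765]
ft_force: [3.6, -0.7, -1.7]
eef_pos: [0.5247, 0.1663, 0.0765]
ft_force: [3.0, 0.6, -3.5]
t 10.90 eef [0.5247 0.1663 0.0765] yaw -0.269 shift [-0.7  0.3 -1.5] turn [-0.001  0.001  0.241] F [ 3.   0.6 -3.5] T [-0.08 -0.54 -0.04] gap 0.0353 q6 2.15
```

```bash
python3 -m pendant '[[0,[0.2,0.2,0.7],[0,0,0]],[0,[0,0,0],[0,0,0]]]'|grep -E 'pos|ft'
python3 -m pendant '[[0,[0,0,0.7],[0,0,0]],[0,[0,0,0],[0,0,0]]]'|grep -E 'pos|ft'
python3 -c "
from h import *
need([.5248,.1655,.078],-.51)"
```

```text
eef_pos: [0.5249, 0.1665, 0.076]
ft_force: [0.8, 0.0, -3.0]
eef_pos: [0.525, 0.1666, 0.0755]
ft_force: [0.1, -0.4, -2.3]
t 11.30 eef [0.525  0.1666 0.0755] yaw -0.268 shift [-1.1  0.1 -2.5] turn [-0.001  0.     0.242] F [ 0.1 -0.4 -2.3] T [ 0.05 -0.    0.05] gap 0.0353 q6 2.15
```

The hub has dropped below the spline tops with no force. Next I lower it towards home, watching the force.

```bash
for i in 1 2 3; do python3 -m pendant '[[0,[0,0,1],[0,0,0]],[0,[0,0,1],[0,0,0]],[0,[0,0,0],[0,0,0]]]'|grep -E 'pos|ft'; done
python3 -c "
from h import *
need([.5248,.1655,.0535],-.51)"
```

```text
eef_pos: [0.5252, 0.1665, 0.0735]
ft_force: [-0.5, 0.4, -3.2]
eef_pos: [0.5253, 0.1665, 0.0716]
ft_force: [-0.5, -0.2, -3.8]
eef_pos: [0.5253, 0.1665, 0.0696]
ft_force: [0.3, 0.2, -3.2]
t 12.20 eef [0.5253 0.1665 0.0696] yaw -0.268 shift [-1.1 -0.2 16.1] turn [-0.     0.     0.242] F [ 0.3  0.2 -3.2] T [0.02 0.04 0.01] gap 0.0351 q6 2.15
```

```bash
for i in 1 2 3; do python3 -m pendant '[[0,[0,0,1.2],[0,0,0]],[0,[0,0,1.2],[0,0,0]],[0,[0,0,1.2],[0,0,0]],[0,[0,0,1.2],[0,0,0]]]'|grep -E 'pos|ft'; done
python3 -c "
from h import *
need([.5248,.1655,.0535],-.51)"
```

```text
eef_pos: [0.5254, 0.1666, 0.0648]
ft_force: [-0.5, -0.3, -3.1]
eef_pos: [0.5254, 0.1666, 0.0601]
ft_force: [0.2, 0.1, -2.5]
eef_pos: [0.5254, 0.1666, 0.0553]
ft_force: [-0.2, -0.2, -2.8]
t 13.40 eef [0.5254 0.1666 0.0553] yaw -0.268 shift [-1.2 -0.3  1.8] turn [-0.     0.     0.242] F [-0.2 -0.2 -2.8] T [ 0.09  0.01 -0.02] gap 0.0352 q6 2.15
```

```bash
for i in 1 2 3 4; do python3 -m pendant '[[0,[0,0,0.5],[0,0,0]],[0,[0,0,0],[0,0,0]]]'|grep -E 'pos|ft'; done
```

```text
eef_pos: [0.5254, 0.1666, 0.0548]
ft_force: [-0.7, 0.2, -1.8]
eef_pos: [0.5254, 0.1666, 0.0543]
ft_force: [0.3, -0.1, -3.0]
eef_pos: [0.5254, 0.1666, 0.0538]
ft_force: [-0.1, -0.6, -3.7]
eef_pos: [0.5254, 0.1666, 0.0537]
ft_force: [-1.1, -0.1, 0.3]
```

Shoulder contact came at 0.0537, as predicted (0.0037 + 0.050). Next, the swing of about +1.03 rad.

```bash
python3 -m pendant '[[0,[0,0,0.2],[0,0,0]],[0,[0,0,0],[0,0,-0.05]],[0,[0,0,0],[0,0,-0.05]],[0,[0,0,0],[0,0,-0.05]],[0,[0,0,0],[0,0,0]]]'|grep -E 'pos|ft'
python3 -c "
from h import *
need([.5254,.1666,.0535],.77)"
python3 -m pendant '[[0,[0,0,0],[0,0,-0.06]],[0,[0,0,0],[0,0,-0.06]],[0,[0,0,0],[0,0,-0.06]],[0,[0,0,0],[0,0,0]]]'|grep -E 'pos|ft'
python3 -c "
from h import *
need([.5254,.1666,.0535],.77)"
```

```text
eef_pos: [0.5252, 0.1665, 0.0536]
ft_force: [-4.6, 0.1, 5.4]
t 14.70 eef [0.5252 0.1665 0.0536] yaw -0.117 shift [0.1 0.2 0.1] turn [-0.    -0.    -0.887] F [-4.6  0.1  5.4] T [-0.23  0.97  0.04] gap 0.0351 q6 2.0
eef_pos: [0.5249, 0.1665, 0.0536]
ft_force: [-6.3, -1.7, 5.9]
t 15.10 eef [0.5249 0.1665 0.0536] yaw 0.062 shift [0.  0.5 0.1] turn [-0.001 -0.    -0.708] F [-6.3 -1.7  5.9] T [-0.26  1.23 -0.01] gap 0.0351 q6 1.82
```

```bash
for i in 1 2 3; do python3 -m pendant '[[0,[0,-0.2,0],[0,0,-0.07]],[0,[0,0,0],[0,0,-0.07]],[0,[0,0,0],[0,0,-0.07]],[0,[0,0,0],[0,0,0]]]'|grep -E 'ft'
python3 -c "
from h import *
need([.5254,.1666,.0535],.77)"; done
```

```text
ft_force: [-7.8, -1.1, 7.2]
t 15.50 eef [0.5245 0.1665 0.0536] yaw 0.273 shift [-0.1  0.9  0.1] turn [-0.001 -0.    -0.497] F [-7.8 -1.1  7.2] T [-0.31  1.41  0.  ] gap 0.0351 q6 1.61
ft_force: [-8.4, -1.8, 7.7]
t 15.90 eef [0.5242 0.1664 0.0536] yaw 0.483 shift [-0.3  1.2  0.1] turn [-0.001 -0.001 -0.287] F [-8.4 -1.8  7.7] T [-0.37  1.55 -0.06] gap 0.0351 q6 1.4
ft_force: [-8.7, -2.4, 8.2]
t 16.30 eef [0.5239 0.1662 0.0536] yaw 0.693 shift [-0.6  1.4  0.1] turn [-0.001 -0.001 -0.077] F [-8.7 -2.4  8.2] T [-0.45  1.74 -0.05] gap 0.0347 q6 1.19
```

```bash
python3 -m pendant '[[0,[0,0,-0.1],[0,0,-0.06]],[0,[0,0,0],[0,0,0]],[0,[0,0,0],[0,0,0]]]'|grep -E 'ft'
python3 - <<'E'
from h import *
need([.5254,.1666,.0535],.77)
c=[]
for n,z in (("scene",.062),("side",.062),("wrist",.062)):
    s=bot.snapshot(n);u,v=proj(s,[.6024,.0874,.062],n=="wrist");print(n,u,v);u,v=int(u),int(v)
    i=s["img"];cv2.imwrite(f"pics/{n}4.png",i);u=min(max(u,55),585);v=min(max(v,60),420)
    k=i[v-60:v+60,u-54:u+54];c.append(cv2.resize(k,(266,296),interpolation=cv2.INTER_CUBIC));print(u-54,v-60)
cv2.imwrite("pics/c4.png",np.hstack(c))
E
```

```text
ft_force: [-8.0, -2.5, 8.0]
t 16.60 eef [0.5238 0.1661 0.0536] yaw 0.751 shift [-0.7  1.5  0.1] turn [-0.002 -0.001 -0.019] F [-8.  -2.5  8. ] T [-0.47  1.76 -0.09] gap 0.0352 q6 1.13
scene 406.54017319440004 239.6697504792969
352 179
side 254.94414991511485 303.2088250987445
200 243
wrist 323.5761888858322 481.36797525679606
269 360
```

View pics/c4.png

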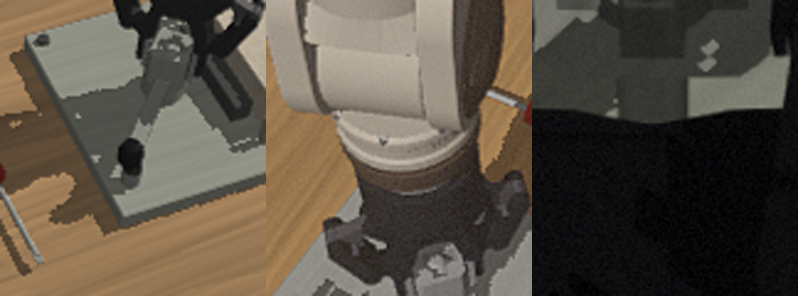

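The scene view shows the knob at about (405,242), directly over the post. Next I relax the side load, open the fingers and rise straight up.

```bash
python3 -m pendant '[[0,[0.3,-0.3,-0.2],[0,0,0]],[0,[0,0,0],[0,0,0]],[0.7,[0,0,0],[0,0,0]],[0.7,[0,0,0],[0,0,0]],[0.7,[0,0,0],[0,0,0]],[0.7,[0,0,0],[0,0,0]],[0.7,[0,0,0],[0,0,0]],[0.7,[0,0,0],[0,0,0]]]'
python3 -m pendant '[[0.7,[0,0,-10],[0,0,0]],[0.7,[0,0,-40],[0,0,0]],[0.7,[0,0,-50],[0,0,0]],[0.7,[0,0,-50],[0,0,0]],[0.7,[-50,0,0],[0,0,0]],[0.7,[-50,0,0],[0,0,0]],[0.7,[0,0,0],[0,0,0]],[0.7,[0,0,0],[0,0,0]]]'
python3 - <<'E'
from h import *
import pickle
c=[]
for n in ("scene","side","wrist"):
    s=bot.snapshot(n);f=n=="wrist";u,v=proj(s,[.565,.127,.06],f);u,v=int(u),int(v);i=s["img"];pickle.dump(s,open(n+"5.pkl","wb"))
    print(n,u-44,v-50);u=min(max(u,44),595);v=min(max(v,50),429);c.append(cv2.resize(i[v-50:v+50,u-44:u+44],(264,300),interpolation=cv2.INTER_CUBIC))
cv2.imwrite("pics/c5.png",np.hstack(c))
need([.5254,.1666,.0535],.77)
E
```

```text
time_s: 17.55
eef_pos: [0.5244, 0.1665, 0.0535]
orientation: [0.398, 0.917, 0.0, 0.0]
ft_force: [-0.2, -0.2, 0.1]
finger_gap: 0.0597
gripper_force: 0.0
time_s: 18.35
eef_pos: [0.593, 0.0925, 0.2035]
orientation: [0.399, 0.917, -0.0, -0.0]
ft_force: [-0.6, 0.2, -0.7]
finger_gap: 0.06
gripper_force: 0.0
scene 370 172
side 217 277
wrist 276 119
t 18.50 eef [0.5922 0.0941 0.204 ] yaw 0.753 shift [ 98.6   0.8 150.5] turn [ 0.    -0.    -0.017] F [-0.4  1.  -0.8] T [ 0.    0.   -0.02] gap 0.0598 q6 0.98
```

View pics/c5.png

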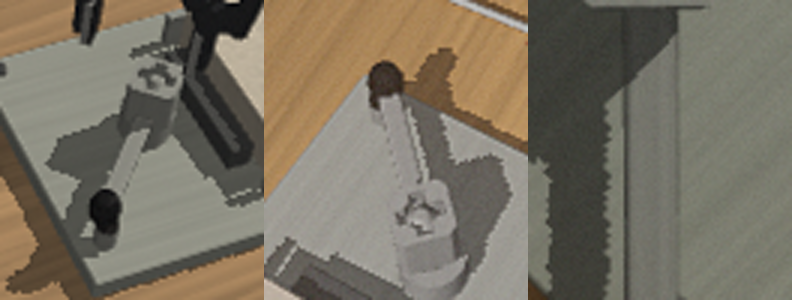

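```bash
python3 - <<'E'
from h import *
import pickle
a=pickle.load(open("scene5.pkl","rb"));b=pickle.load(open("side5.pkl","rb"))
k,e=tri(a,(404.7,240.3),b,(257.7,302.7));h,f=tri(a,(422.3,198),b,(269,347.7));p,g=tri(a,(405.5,246),b,(256.5,309.5))
print(k,e,h,f,p,np.hypot(*(k-p)[:2]),np.arctan2(*(k-h)[1::-1]),np.arctan2(*(p-h)[1::-1]))
E
```

```text
[0.60004732 0.08355579 0.05944057] 0.0019422541382109553 [0.52543165 0.16484594 0.08194051] 0.002228426922023569 [0.60236598 0.0874169  0.03954429] 0.004503818346975098 -0.8281829888771614 -0.7886029311808656
```

The hub is home: its top is about 5 mm above where I measured the nose before, and shoulder contact came at the predicted height. The knob is about 4 mm from the post centre against 15 mm allowed, and the fingers are clear.

```bash
python3 -c "
from h import *
print(bot.sign_off())"
```

```text
the job is handed in; nothing more can be done
None
```

The clamp lever is seated on the splined shaft and swung shut, with its knob measured about 4 mm from the stop post's centre; the lever is released and the job handed in at about 18.5 s, though the verdict was not reported back.

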